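Set the sunk limiter knob behind its guard shutter

TASK

On the white heating controller, slide the clear guard shutter fully open by its orange tab, reach through the round opening and turn the sunk yellow knob clockwise until it is felt to come up firmly against its stop, without forcing the stop round. Leave the knob against the stop and slide the shutter fully shut again, working gently: do not lean on the guard plate, and leave the flask, bottle and beaker alone.

Things in the scene. Friction and masses are not known exactly. Their poses are not given: they have to be found in the camera images.
- console: fixed white heating controller, box 160 (x) x 280 (y) x 100 mm high; origin at the centre of its underside, z up. Its own x points away from its blue front label (roughly away from the robot), its y to the left. Two shutter rails, 4 mm wide and 6 mm high, run along y on its top face at x +-47 mm, from y -112 to y +88 mm. The knob axis is at own x 0, y -60 mm
- guard: steel guard plate in the console's top, 90 x 90 x 5 mm, its top flush with the top face, with a round opening 72 mm in diameter over the knob; below is a square well 90 x 90 mm, its floor 45 mm under the top face. Origin at the centre of the plate's underside, on the knob axis. Over 25 N between the robot and it is leaning on it
- knob_grip (a point): point on the vertical knob axis, 22 mm above the well floor, 23 mm below the guard's top face. It turns with the knob: x along the yellow grip bar, z up. Bar 40 mm long (x), 12 mm thick (y), from 3 to 33 mm above the well floor (top 12 mm below the guard's top), on a black disc 42 mm in diameter, 3 mm thick; a black mark on its top shows the +x end. Pinch it across 12 mm from above
- knob (a joint): turn of the knob, rad, growing clockwise seen from above; at 0 the grip bar lies along the console's x. It starts between 0.05 and 0.3. Turns freely against a steady friction of 0.08 N m and stays where it is left. It meets its stop, unmarked and different each time, between 0.55 and 1.5 rad
- buffer (a joint): give of the stop's spring buffer, rad: 0 until the knob's lug meets the stop, 0.09 when pushed home, where the stop is hard. It adds only 0.03 to 0.045 N m to the turn; after that the torque rises steeply. The knob's friction holds it in. The knob is against its stop when this is over 0.02
- clutch (a joint): how far the hard stop has been forced round, rad: 0 at the start. The stop sits in a clutch that slips at 0.5 N m beyond the knob's friction (about 0.6 N m at the knob), and does not come back; more than 0.04 is forced
- tab (a point): point in the orange tab of the shutter, 22 mm above the controller's top face; x, y, z parallel to the console's. The tab is an upright plate 40 mm long (x), 12 mm thick (y), from 4 to 32 mm above the top face, rising from the shutter 32 mm to the +y side of the shutter's centre. Pinch it across its 12 mm from above, or push it along y
- shutter (a joint): travel of the clear shutter, m, towards the console's +y: 0 is shut (centred over the opening), 0.088 is fully open. Plate 88 (x) x 84 (y) x 4 mm, on the top face; slides with 2 N of friction and stays where it is left. Starts between 0 and 0.012. It counts as open over 0.075 and as shut under 0.006
- flask: empty conical glass flask, 84 mm wide at the foot, 114 mm high, loose beside the console; origin at the centre of its underside
- bottle: closed amber bottle with a red cap and an orange label, 68 mm in diameter, 170 mm high, loose; origin at the centre of its underside
- beaker: empty glass beaker, 72 mm wide at the rim, 85 mm high, loose; origin at the centre of its underside

How it is judged:
On the way, in this order (a step that is already met when the one before it is completed fails the run):
1. the shutter is slid open (value of joint shutter above 0.075 m), for 0.2 s.
2. the knob is turned up against its stop (value of joint buffer above 0.02 rad), for 0.3 s.
At the end, for the whole second after the job is handed in: The knob rests against its stop (buffer over 0.02 rad), the stop is not forced round (clutch under 0.04 rad), the shutter is shut to within 6 mm, and both are at rest (value of joint shutter below 0.006 m and value of joint buffer above 0.02 rad and value of joint clutch below 0.04 rad and velocity of joint shutter below 0.01 m/s and velocity of joint knob below 0.05 rad/s); the robot touches nothing.
It fails at once if the stop is forced round by more than 0.04 rad (value of joint clutch above 0.04 rad).
It fails at once if the robot leans on the guard plate with more than 25 N (contact force between any of the arm, the fingers and guard above 25 N).
It fails at once if the flask, bottle or beaker is moved by more than 30 mm (distance of any of flask, bottle, beaker from where it was at the start of the episode above 0.03 m).
It also fails if it takes over 72 s, if anything falls off the work surface, if the arm or the gripper's body presses on something with over 40 N, if the wrist force passes 120 N, or if a joint passes its speed limit or range.

ROBOT

A 7-joint arm with a two-finger parallel gripper is mounted at the origin on the work surface. World frame = base frame: x ahead of the robot, y to its left, z up, the work surface at z = 0. Lengths are in m, angles in rad, forces in N, time in s.
With the tool pointing down it reaches from about 0.4 to 0.875 m from the base axis. Payload 19.3 kg.
Tool frame: the origin (TCP) lies at the very end of the fingers, on their centre line; the grasp point (between the pads) lies 19 mm behind it; z points along the fingers, y is the line along which they close (so a half turn about z gives the same grasp; the last joint's range is limited). The gripper opens to 85 mm and grips with 20 to 120 N. Pads are 22 mm wide; open, the fingers measure 114 mm over their backs; the gripper's body (76 mm by 85 mm) begins 54 mm behind the grasp point. The pads swing forward as they close: fully open they stand 13 mm farther back than shut.
Start: joints at [1.279, 0.521, -0.036, 1.599, 0.021, 1.021, -0.113], TCP at [0.137, -0.61, 0.231] pointing down, gripper open.
Joint ranges: [-2.91, 2.91], [-0.3, 2.13], [-1.5, 1.42], [0.17, 2.43], [-1.26, 4.41], [0.16, 1.93], [-2.52, 2.52]. Speed limits (rad/s): [1.89, 1.89, 2.39, 2.39, 3.01, 3.01, 3.01].

INTERFACE

Orientations are given as [roll, pitch, yaw] about the fixed x, y, z axes, in that order (R = Rz(yaw) Ry(pitch) Rx(roll)).
In Python, from workcell import monitor, optics, job_done gives the robot as it stands.
- The arm moves only by the shell command python3 -m handwheel 'ROWS' [FORCE]. ROWS is JSON, a list of rows, each an object of numbers: "dx", "dy", "dz": the shift along the tool's x, y, z in cm; "wx", "wy", "wz": the turn, a rotation vector about the tool's x, y, z in rad; "claw": the opening in per cent of the stroke, from 0 (shut) to 100 (fully open). A call has 1 to 8 rows; each row shifts and turns the commanded pose from where the row before left it, along the tool's axes as they then stand; what a row does not reach is not made up. A row lasts 1/8 s, in which the tool goes at most 62.5 mm and 10.7 degrees, less where a joint would pass 70% of its speed; a pose out of reach is approached as far as the arm can. A call with a gripper value outside its range is refused whole. The fingers move at their own pace and stop on an object; FORCE is the grip in N (left out, the last holds). Time passes only in rows, so rows that do not move let the fingers close. It gives the time, the measured TCP pose, the force, the opening and the grip force at its end, in the units of the state.
- monitor.observe(): the state, without advancing time (a new reading comes with each control period).
- optics.grab_frame(name): name is "side" or "top" or "wrist"; returns a dict with "frame" (420x560x3 uint8, blue, green, red), "fovy" (degrees; the focal length in pixels is half the picture's height over the tangent of half this angle, whatever the lens; pixels are square), "cx", "cy" (the principal point, pixels), "R" (3x3) and "t" (3): a world point X has camera coordinates R X + t. Camera axes: x right, y down, z forward; pixel columns grow to the right and rows downward; lengths in m; the calibration is good to about 2 mm. A picture is of the moment at which its call begins. There is no depth.
- job_done(): hands the job in; it is judged then, once.
Trained networks look in the newest picture that a camera, given by its name, has taken for a name from the list of things; names that differ only in an ending like _2 or _b are one class to them, and where a whole thing is asked for, a point or a joint stands for the part that bears it (a point fixed in the world has none). Each returns a list of dicts, best first, with "p" (0 to 1); they miss things now and then, are a little off and sometimes report something else, mostly with a low value. They report only what shows in the picture. A call takes as long as a camera call.
- optics.masks_of(name, camera): "region" (420x560 bool, what is visible of it) and "rect" ([left, top, width, height] in pixels, round what is visible of it).
The state is a dict: "clock": time; "qpos": joint angles; "qd": joint speeds; "joint_efforts": joint torques, N m; "position": TCP position; "tool_rot": TCP orientation; "force": force on the tool from outside, world axes, zero at the start; "moment": the same for the moment, N m; "grip_width": finger opening in m; "finger_force": force on a finger pad.
Only numpy, scipy, OpenCV 4.12 (cv2) and the standard library are available. Lean on these libraries where they do the work, as an engineer would, in place of code of your own. Each camera call takes 0.05 s, during which the arm holds its last target. There are 200 camera calls.

## Working session

There is one attempt and no reset: what is moved stays moved. The work goes in short steps, Python scripts to look and compute and a shell command to move; the robot and the scene stay as the last step left them, time stands still between calls to the robot, and variables do not carry over. Pictures are saved under pics/ and viewed, at most 10 in all, crops included, and the job is handed in when it is done.

```bash
ls; mkdir -p pics
python3 - <<'E'
from workcell import monitor, optics
import cv2
s=monitor.observe();print({k:(v if not hasattr(v,'tolist') else v.tolist()) for k,v in s.items()})
for n in("side","top"):
    f=optics.grab_frame(n);cv2.imwrite(f"pics/{n}0.png",f["frame"]);print(n,f["fovy"],f["cx"],f["cy"],f["R"],f["t"])
    for o in("console","guard","knob","tab","flask","bottle","beaker"):
        print(o,[(round(m["p"],2),m["rect"]) for m in optics.masks_of(o,n)][:2])
E
```

```text
pics
{'clock': 0.0, 'qpos': [1.2788020615326339, 0.5220016486400196, -0.036309567200900096, 1.6000075275517016, 0.02123034252188873, 1.021068277394981, -0.11281612249110876], 'qd': [3.249141902449133e-05, 0.0003922973625172141, 0.0001796032208480727, -0.0016588183480703445, 0.0007904664944818493, 0.00034505067337609475, -0.0003022839504890852], 'joint_efforts': [-0.00224570874706842, -92.71167755126953, 1.9783739000558853, -36.99297308921814, 0.017686185892671347, 0.008233457920141518, -7.502874268539017e-05], 'position': [0.1373619790467021, -0.6093825795555499, 0.23073380650030273], 'tool_rot': [-3.140499098263205, 0.00011210054277577264, 0.22176862489028726], 'force': [-0.23566520423923892, -0.30401809382091577, -0.28556755086674296], 'moment': [0.010337036667590116, -0.05194452718456437, 0.018915481108264045], 'finger_force': 0.0, 'grip_width': 0.08502782143034934}
side 47.77118260103639 281.737022737609 213.90495194751958 [[ 0.80254911 -0.59652947  0.00821697]
 [-0.40604049 -0.55625952 -0.72505619]
 [ 0.43708815  0.57855677 -0.6886407 ]] [-0.40319252  0.33710896  0.74938432]
console [(0.76, [255.2, 188.2, 156.8, 154.3])]
guard [(0.55, [349.1, 270.0, 25.1, 14.9])]
knob []
tab [(0.87, [317.5, 232.8, 64.1, 49.7])]
flask [(0.92, [417.6, 297.4, 45.9, 66.6])]
bottle [(0.79, [369.5, 310.8, 53.8, 81.8])]
beaker [(0.71, [236.7, 171.2, 31.7, 42.4]), (0.61, [350.5, 264.1, 31.2, 23.1])]
top 48.35491713024271 288.7544665518566 214.9564153268215 [[ 0.02563206 -0.99962882 -0.00923134]
 [-0.98314718 -0.02353523 -0.18129455]
 [ 0.18101     0.01372272 -0.98338551]] [0.0648024  0.59054885 1.1878396 ]
console [(0.69, [280.7, 183.1, 114.1, 72.6])]
guard []
knob []
tab [(0.71, [342.0, 200.8, 35.6, 34.1])]
flask [(0.78, [405.6, 185.8, 31.4, 30.7])]
bottle [(0.85, [410.3, 226.5, 33.4, 30.0])]
beaker [(0.61, [226.0, 201.3, 25.4, 27.8])]
```

Run:
```python
import cv2,numpy as np
a=cv2.imread("pics/side0.png")[150:400,200:500];b=cv2.imread("pics/top0.png")[150:290,200:470]
cv2.imwrite("pics/side0c.png",cv2.resize(a,(720,600),interpolation=cv2.INTER_CUBIC))
cv2.imwrite("pics/top0c.png",cv2.resize(b,(800,415),interpolation=cv2.INTER_CUBIC))
```

```text
(no output)
```

View pics/side0c.png

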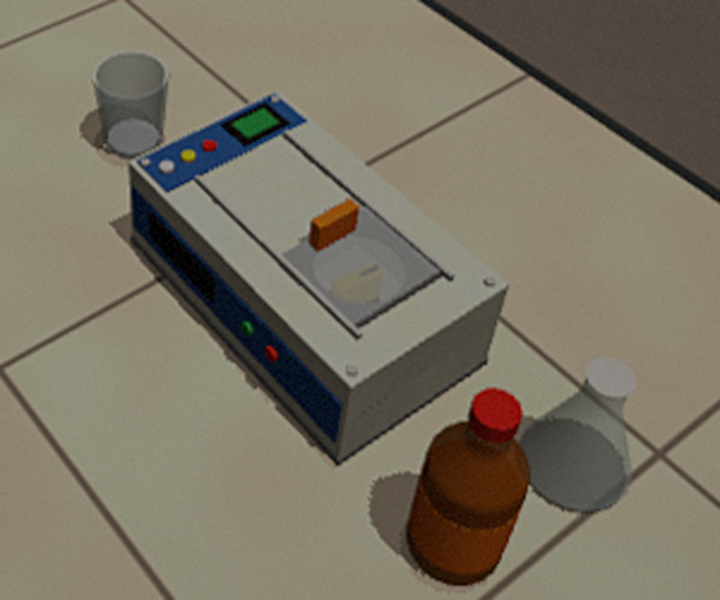

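View pics/top0c.png

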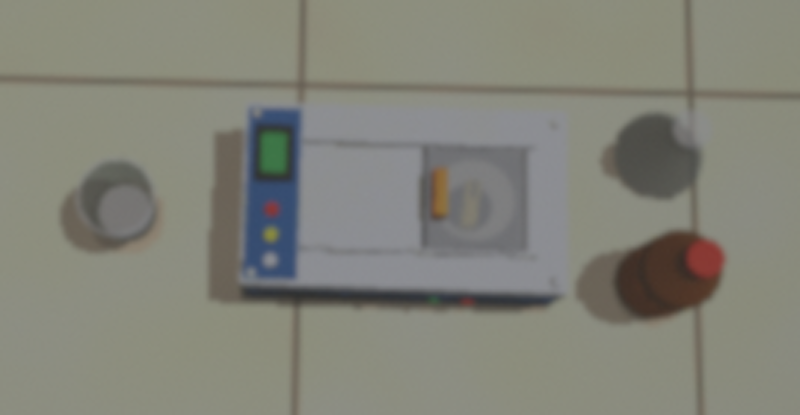

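The side view shows the console with beaker left (+y end), and bottle and flask off the −y end. The tab is at about (333,225) in the side crop and (440,193) in the top crop. Next I fit the console pose to the top-face corners.

```bash
cat > h.py <<'E'
import numpy as np,cv2
from workcell import monitor, optics
from scipy.optimize import least_squares
def proj(f,X):
    X=np.atleast_2d(X)@np.array(f["R"]).T+np.array(f["t"]);k=210/np.tan(np.radians(f["fovy"])/2)
    return k*X[:,:2]/X[:,2:]+[f["cx"],f["cy"]]
def c2w(p,L):
    c,s=np.cos(p[2]),np.sin(p[2]);L=np.atleast_2d(L)
    return np.c_[p[0]+c*L[:,0]-s*L[:,1],p[1]+s*L[:,0]+c*L[:,1],L[:,2]]
E
python3 - <<'E'
from h import *
C=np.array([[-.08,.14,.1],[.08,.14,.1],[.08,-.14,.1],[-.08,-.14,.1]])
S=np.array([(132,160),(275,95),(505,288),(345,378)])/2.4+[200,150]
T=np.array([(241,286),(247,105),(566,113),(563,294)])/2.963+[200,150]
fs,ft=optics.grab_frame("side"),optics.grab_frame("top")
for nm,w in(("both",(1,1)),("side",(1,0)),("top",(0,1))):
    r=least_squares(lambda p:np.r_[w[0]*(proj(fs,c2w(p,C))-S).ravel(),w[1]*(proj(ft,c2w(p,C))-T).ravel()],[.6,-.1,0])
    print(nm,r.x.round(4),r.fun.round(1))
    if nm=="both":p=r.x
def best(o,cam):
    return optics.masks_of(o,cam)[0]["region"]
# tab from both cams
from scipy.ndimage import center_of_mass as com
uv={c:np.array(com(best("tab",c)))[::-1] for c in("side","top")}
print(uv)
q=least_squares(lambda X:np.r_[proj(fs,X)[0]-uv["side"],proj(ft,X)[0]-uv["top"]],[.6,-.1,.12])
for c,f in(("side",fs),("top",ft)):
    h=cv2.cvtColor(f["frame"],cv2.COLOR_BGR2HSV);m=cv2.inRange(h,(6,130,60),(20,255,255))
    x,y=[int(v) for v in proj(f,q.x)[0]];mm=np.zeros_like(m);mm[y-14:y+14,x-14:x+14]=1;m=m*mm
    print(c,"net",uv[c],"col",np.array(com(m))[::-1],(m>0).sum());uv[c]=np.array(com(m))[::-1]
q=least_squares(lambda X:np.r_[proj(fs,X)[0]-uv["side"],proj(ft,X)[0]-uv["top"]],[.6,-.1,.12])
d=q.x[:2]-p[:2];c,s=np.cos(p[2]),np.sin(p[2]);print("tab",q.x,q.fun,"in console",c*d[0]+s*d[1],-s*d[0]+c*d[1])
for o in("flask","bottle","beaker"):
    b=[com(best(o,c))[::-1] for c in("side","top")]
    k=least_squares(lambda X:np.r_[proj(fs,X)[0]-b[0],proj(ft,X)[0]-b[1]],[.6,-.1,.12]);print(o,k.x.round(3))
print("knob axis",c2w(p,[[0,-.06,.1]]))
E
```

```text
both [ 0.5797 -0.0421 -0.0164] [-2.3  0.   0.1 -2.4  0.4 -1.2  0.6  4.  -1.4 -1.3 -0.7 -1.7  0.2 -0.2
  1.   0.6]
side [ 0.5812 -0.0414 -0.025 ] [-1.6 -0.9  1.1 -2.9  0.5 -1.3  0.1  3.3 -0.  -0.  -0.  -0.   0.  -0.
  0.   0. ]
top [ 0.5781 -0.0427 -0.0053] [-0.   0.  -0.  -0.   0.  -0.   0.   0.  -0.9 -0.  -0.8 -0.5  0.1 -0.2
  1.6  0.6]
{'side': array([348.64448052, 258.26785714]), 'top': array([359.52849741, 216.05354059])}
side net [348.64448052 258.26785714] col [338.9047619  246.97619048] 84
top net [359.52849741 216.05354059] col [348.  214.5] 42
tab [ 0.58279251 -0.07095366  0.10765406] [ 0.30659485 -0.05770282 -0.23791384  0.35030652] in console 0.0035665703477430477 -0.02878001845561749
flask [ 0.645 -0.286  0.029]
bottle [ 0.526 -0.277  0.067]
beaker [0.582 0.213 0.047]
knob axis [[ 0.57871303 -0.10211077  0.1       ]]
```

```bash
python3 -m handwheel '[{"wz":0.12,"dz":-2},{"wz":0.117,"dz":-1},{"dx":3.4,"dy":-4},{"dx":3.4,"dy":-4},{"dx":3.4,"dy":-4},{"dx":3.4,"dy":-4},{"dx":3.4,"dy":-4},{"dx":3.4,"dy":-4}]' 20; python3 -m handwheel '[{"dx":3.4,"dy":-4},{"dx":3.4,"dy":-4},{"dx":3.4,"dy":-4},{"dx":3.4,"dy":-4},{"dx":3.4,"dy":-4},{"dx":3.4,"dy":-4},{"dx":3.4,"dy":-4},{}]'
python3 - <<'E'
from h import *
f=optics.grab_frame("wrist");cv2.imwrite("pics/w1.png",f["frame"]);print(f["fovy"],f["R"],f["t"])
s=monitor.observe();print(s["position"],s["tool_rot"],s["clock"])
for o in("console","guard","knob","tab"):
    print(o,[(round(m["p"],2),m["rect"]) for m in optics.masks_of(o,"wrist")][:2])
E
```

```text
63.167519362659036 [[ 2.19811797e-01 -9.75542294e-01  7.53108490e-05]
 [-9.39749491e-01 -2.11726146e-01  2.68408146e-01]
 [-2.61827554e-01 -5.90700503e-02 -9.63305279e-01]] [-0.62521028 -0.0341548   0.37860431]
[ 0.13746594 -0.60970356  0.23127438] [-3.14156002e+00  1.09390328e-05  2.21719855e-01] 1.35
console []
guard []
knob []
tab []schema error: expected keys dx, dy, dz, wx, wy, wz, claw
schema error: expected keys dx, dy, dz, wx, wy, wz, claw
```

View pics/w1.png

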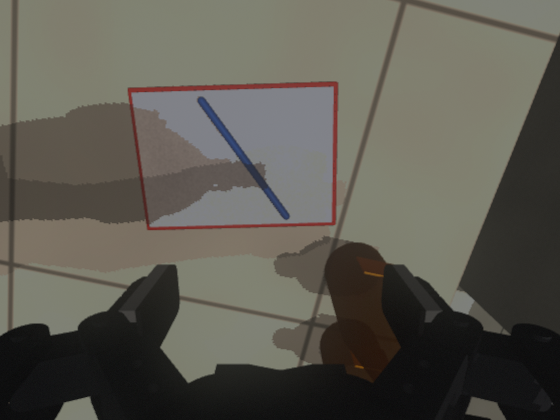

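The arm did not move because every key is required. The wrist view shows a tray ahead and something brown beneath the fingers at (370,300), so I rise first, then travel.

```bash
python3 -m handwheel '[{"dx":0,"dy":0,"dz":-3,"wx":0,"wy":0,"wz":0.12,"claw":100},{"dx":0,"dy":0,"dz":-2,"wx":0,"wy":0,"wz":0.117,"claw":100},{"dx":3.4,"dy":-4,"dz":0,"wx":0,"wy":0,"wz":0,"claw":100},{"dx":3.4,"dy":-4,"dz":0,"wx":0,"wy":0,"wz":0,"claw":100},{"dx":3.4,"dy":-4,"dz":0,"wx":0,"wy":0,"wz":0,"claw":100},{"dx":3.4,"dy":-4,"dz":0,"wx":0,"wy":0,"wz":0,"claw":100},{"dx":3.4,"dy":-4,"dz":0,"wx":0,"wy":0,"wz":0,"claw":100},{"dx":3.4,"dy":-4,"dz":0,"wx":0,"wy":0,"wz":0,"claw":100}]' 20; python3 -m handwheel '[{"dx":3.4,"dy":-4,"dz":0,"wx":0,"wy":0,"wz":0,"claw":100},{"dx":3.4,"dy":-4,"dz":0,"wx":0,"wy":0,"wz":0,"claw":100},{"dx":3.4,"dy":-4,"dz":0,"wx":0,"wy":0,"wz":0,"claw":100},{"dx":3.4,"dy":-4,"dz":0,"wx":0,"wy":0,"wz":0,"claw":100},{"dx":3.4,"dy":-4,"dz":0,"wx":0,"wy":0,"wz":0,"claw":100},{"dx":3.4,"dy":-4,"dz":0,"wx":0,"wy":0,"wz":0,"claw":100},{"dx":3.4,"dy":-4,"dz":0,"wx":0,"wy":0,"wz":0,"claw":100},{"dx":0,"dy":0,"dz":0,"wx":0,"wy":0,"wz":0,"claw":100}]'
python3 - <<'E'
from h import *
f=optics.grab_frame("wrist");cv2.imwrite("pics/w2.png",f["frame"]);print(f["fovy"],f["R"],f["t"])
s=monitor.observe();print(s["position"],s["tool_rot"],s["clock"])
for o in("console","guard","knob","tab"):
    print(o,[(round(m["p"],2),m["rect"]) for m in optics.masks_of(o,"wrist")][:2])
E
```

```text
clock: 2.55
position: [0.3461, -0.3715, 0.2815]
tool_rot: [3.141, -0.0, -0.015]
force: [0.7, -1.0, 0.1]
grip_width: 0.0853
finger_force: 0.0
clock: 3.55
position: [0.589, -0.0925, 0.2808]
tool_rot: [-3.14, -0.0, -0.01]
force: [-0.8, -0.5, 0.4]
grip_width: 0.0856
finger_force: 0.0
63.167519362659036 [[-0.01015575 -0.99994687 -0.00176655]
 [-0.96329119  0.00930948  0.26829725]
 [-0.26826655  0.00442646 -0.96333455]] [-0.08601873  0.5208098   0.58476736]
[ 0.58790488 -0.09488904  0.28085662] [-3.14105707e+00  4.57554868e-04 -1.25726692e-02] 3.6
console [(0.98, [74.9, 107.5, 300.6, 165.9])]
guard [(0.93, [242.0, 155.3, 98.1, 84.7])]
knob []
tab [(0.85, [244.9, 155.0, 91.1, 84.8])]
```

View pics/w2.png

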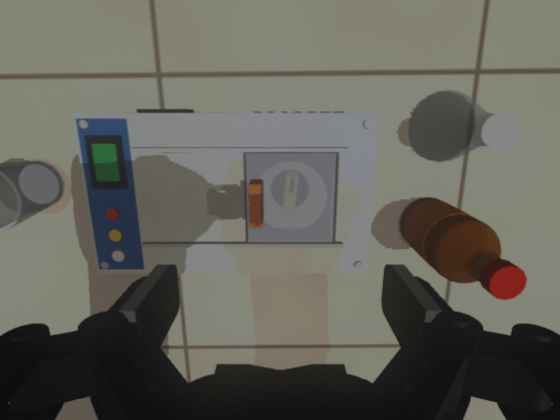

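The wrist view shows the console's top face at roughly (78,113)–(379,113)–(369,275). The guard is at x 244–338, y 152–242, the tab's top at about (256,188), and the knob bar at about (290,190).

Run:
```python
from h import *
import json
f=optics.grab_frame("wrist")
C=np.array([[.08,.14,.1],[.08,-.14,.1],[-.08,-.14,.1],[.045,-.015,.1],[.045,-.105,.1],[-.045,-.105,.1],[-.045,-.015,.1]])
T=np.array([(78,113),(379,113),(369,275),(244,152),(337,152),(336,243),(246,243)],float)
r=least_squares(lambda p:(proj(f,c2w(p,C))-T).ravel(),[.58,-.04,0]);p=r.x
print(p.round(4),r.fun.round(1))
# with a radial term
def pr(p):
    u=proj(f,c2w(p,C))-[f["cx"],f["cy"]];rr=(u**2).sum(1,keepdims=True)/250**2
    return u*(1+p[3]*rr)+[f["cx"],f["cy"]]
r=least_squares(lambda p:(pr(p)-T).ravel(),[.58,-.04,0,0]);print(r.x.round(4),r.fun.round(1))
print(f["cx"],f["cy"])
for q in(p,):
  for s in(0,.006,.012): print(s,"tab top",proj(f,c2w(q,[[.02,-.028+s,.132],[-.02,-.028+s,.132]])).round(1).tolist())
  print("knob axis at top",proj(f,c2w(q,[[0,-.06,.088]])).round(1), c2w(q,[[0,-.06,.1]]))
c=f["frame"][100:290,60:400];cv2.imwrite("pics/w2c.png",cv2.resize(c,None,fx=2.35,fy=2.35,interpolation=cv2.INTER_CUBIC))
```

```text
[ 0.578  -0.0491 -0.0183] [-4.5  0.6  1.3  1.  -1.  -0.9  0.4  0.5  3.1  0.6 -0.2 -0.6  0.8 -0.7]
[ 0.5786 -0.0487 -0.0202 -0.0223] [-1.1  1.4  0.4  1.3 -1.9 -1.5  0.1 -0.   2.7  0.4 -0.7 -1.   0.3 -1.2]
280.0563407634783 210.82191016383922
0 tab top [[256.5, 185.3], [257.2, 229.0]]
0.006 tab top [[249.6, 185.3], [250.6, 229.0]]
0.012 tab top [[242.7, 185.3], [243.9, 229.0]]
knob axis at top [[291.4 196.3]] [[ 0.5768985  -0.10907243  0.1       ]]
```

View pics/w2c.png

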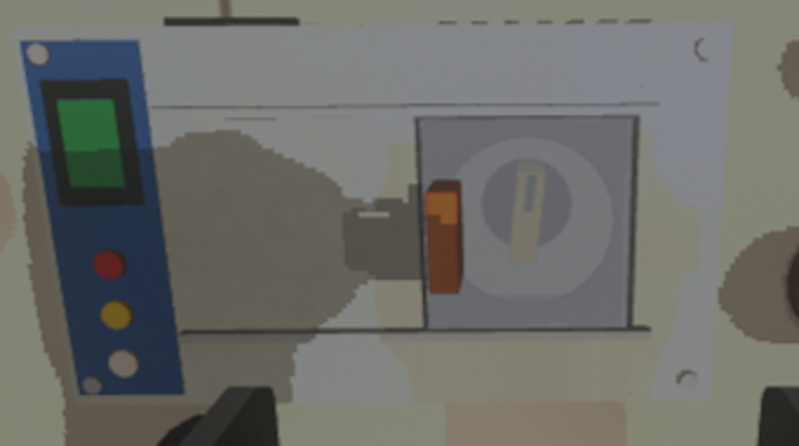

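The crop gives better corners, and the arm had still been settling in the earlier frame. I refit on this settled frame.

```bash
cat >> h.py <<'E'
def tocon(p,X):
    d=np.array(X[:2])-p[:2];c,s=np.cos(p[2]),np.sin(p[2]);return np.array([c*d[0]+s*d[1],-s*d[0]+c*d[1]])
def unproj(f,uv,z):
    k=210/np.tan(np.radians(f["fovy"])/2);R=np.array(f["R"]);t=np.array(f["t"])
    d=R.T@np.r_[(np.array(uv)-[f["cx"],f["cy"]])/k,1];o=-R.T@t;return o+d*(z-o[2])/d[2]
E
python3 - <<'E'
from h import *
f=optics.grab_frame("wrist");s=monitor.observe();print(s["position"],s["tool_rot"])
C=np.array([[.08,.14,.1],[.08,-.14,.1],[-.08,-.14,.1],[.045,-.015,.1],[.045,-.105,.1],[-.045,-.105,.1],[-.045,-.015,.1],[0,-.06,.1]])
cr=lambda a:np.array(a,float)/2.35+[60,100]
T=cr([(20,25),(731,24),(711,402),(417,116),(638,116),(631,327),(427,328),(530,220)])
r=least_squares(lambda p:(proj(f,c2w(p,C))-T).ravel(),[.58,-.04,0]);p=r.x
print(p.round(4),r.fun.round(1))
t=unproj(f,cr((444,243)),.132);print("tab",t,tocon(p,t))
a=[tocon(p,unproj(f,cr(x),.088)) for x in((531,163),(524,262))];print("bar ends",a,np.arctan2(*(a[0]-a[1])[::-1]))
print("axis",c2w(p,[[0,-.06,.1]]), "sh.edges", [tocon(p,unproj(f,cr(x),.104))[1] for x in((422,222),(634,222))])
E
```

```text
[ 0.58697725 -0.09746095  0.28152067] [ 3.14126054e+00 -1.94944108e-04 -1.66461360e-02]
[ 0.5812 -0.0426 -0.0137] [-2.9  0.2  2.  -0.4 -0.2 -0.2 -0.2 -0.2  1.7 -0.5  1.2  0.  -1.2 -0.1
 -0.4  2.2]
tab [ 0.58145183 -0.07013499  0.132     ] [ 0.00062796 -0.02756523]
bar ends [array([ 0.02400045, -0.06095452]), array([-0.01922919, -0.05797143])] -0.06889650980856937
axis [[ 0.58037828 -0.10255807  0.1       ]] sh.edges [np.float64(-0.01617807840289523), np.float64(-0.10280071369873016)]
```

```bash
python3 -m handwheel '[{"dx":-0.6,"dy":-1.3,"dz":3,"wx":0,"wy":0,"wz":0,"claw":80},{"dx":0,"dy":-1.43,"dz":3,"wx":0,"wy":0,"wz":0,"claw":65},{"dx":0,"dy":0,"dz":4,"wx":0,"wy":0,"wz":0,"claw":65},{"dx":0,"dy":0,"dz":3,"wx":0,"wy":0,"wz":0,"claw":65},{"dx":0,"dy":0,"dz":2,"wx":0,"wy":0,"wz":0,"claw":65},{"dx":0,"dy":0,"dz":1.5,"wx":0,"wy":0,"wz":0,"claw":65},{"dx":0,"dy":0,"dz":0.3,"wx":0,"wy":0,"wz":0,"claw":65},{"dx":0,"dy":0,"dz":0,"wx":0,"wy":0,"wz":0,"claw":65}]' 20
python3 - <<'E'
from h import *
s=monitor.observe();print(s["position"],s["tool_rot"],s["qpos"],s["force"])
f=optics.grab_frame("wrist");cv2.imwrite("pics/w3.png",f["frame"])
E
```

```text
clock: 4.9
position: [0.582, -0.0692, 0.1138]
tool_rot: [3.142, -0.001, -0.015]
force: [-0.3, 0.2, 0.4]
grip_width: 0.0553
finger_force: 0.0
[ 0.58199478 -0.0692384   0.11379253] [ 3.14155114e+00 -5.71107795e-04 -1.54409609e-02] [ 0.16591892  0.61286484 -0.2115659   1.79582081  0.17806329  0.75084674
 -1.72499104] [-0.28442213  0.24897768  0.38006083]
```

View pics/w3.png

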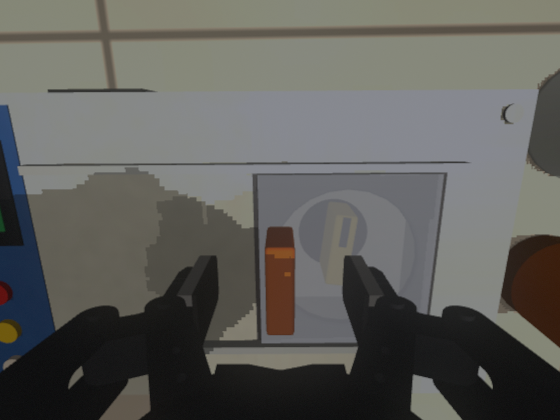

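```bash
python3 -m handwheel '[{"dx":0,"dy":0,"dz":0,"wx":0,"wy":0,"wz":0,"claw":0},{"dx":0,"dy":0,"dz":0,"wx":0,"wy":0,"wz":0,"claw":0},{"dx":0,"dy":0,"dz":0,"wx":0,"wy":0,"wz":0,"claw":0},{"dx":0,"dy":0,"dz":0,"wx":0,"wy":0,"wz":0,"claw":0},{"dx":0,"dy":0,"dz":0,"wx":0,"wy":0,"wz":0,"claw":0}]' 20
python3 -m handwheel '[{"dx":0,"dy":-0.7,"dz":0,"wx":0,"wy":0,"wz":0,"claw":0},{"dx":0,"dy":-1.2,"dz":0,"wx":0,"wy":0,"wz":0,"claw":0},{"dx":0,"dy":-1.5,"dz":0,"wx":0,"wy":0,"wz":0,"claw":0},{"dx":0,"dy":-1.5,"dz":0,"wx":0,"wy":0,"wz":0,"claw":0},{"dx":0,"dy":-1.5,"dz":0,"wx":0,"wy":0,"wz":0,"claw":0},{"dx":0,"dy":-1.2,"dz":0,"wx":0,"wy":0,"wz":0,"claw":0},{"dx":0,"dy":-0.8,"dz":0,"wx":0,"wy":0,"wz":0,"claw":0},{"dx":0,"dy":-0.1,"dz":0,"wx":0,"wy":0,"wz":0,"claw":0}]'
python3 -m handwheel '[{"dx":0,"dy":0,"dz":0,"wx":0,"wy":0,"wz":0,"claw":0},{"dx":0,"dy":0,"dz":0,"wx":0,"wy":0,"wz":0,"claw":0}]'
```

```text
clock: 5.58
position: [0.5819, -0.0691, 0.1136]
tool_rot: [3.142, -0.0, -0.015]
force: [-0.5, 0.1, 7.3]
grip_width: 0.0111
finger_force: 25.2
clock: 6.58
position: [0.5827, 0.0165, 0.1136]
tool_rot: [3.142, 0.001, -0.014]
force: [-5.0, -1.2, 8.2]
grip_width: 0.0112
finger_force: 25.6
clock: 6.82
position: [0.5827, 0.0164, 0.1136]
tool_rot: [-3.141, 0.0, -0.015]
force: [-4.6, 2.0, 9.9]
grip_width: 0.0114
finger_force: 25.6
```

```bash
python3 -m handwheel '[{"dx":0,"dy":0,"dz":0,"wx":0,"wy":0,"wz":0,"claw":65},{"dx":0,"dy":0,"dz":0,"wx":0,"wy":0,"wz":0,"claw":65},{"dx":0,"dy":0,"dz":0,"wx":0,"wy":0,"wz":0,"claw":65},{"dx":0,"dy":0,"dz":-2.5,"wx":0,"wy":0,"wz":0,"claw":65},{"dx":0,"dy":3,"dz":-4,"wx":0,"wy":0,"wz":0,"claw":60},{"dx":0,"dy":4.5,"dz":0,"wx":0,"wy":0,"wz":0,"claw":50},{"dx":-0.2,"dy":4.4,"dz":0,"wx":0,"wy":0,"wz":0,"claw":33},{"dx":0,"dy":0,"dz":0,"wx":0,"wy":0,"wz":0,"claw":33}]' 20
python3 -m handwheel '[{"dx":0,"dy":0,"dz":0,"wx":0,"wy":0,"wz":0,"claw":33},{"dx":0,"dy":0,"dz":0,"wx":0,"wy":0,"wz":0,"claw":33},{"dx":0,"dy":0,"dz":0,"wx":0,"wy":0,"wz":0,"claw":33}]'
python3 - <<'E'
from h import *
f=optics.grab_frame("wrist");c=f["frame"]
cv2.imwrite("pics/w4.png",cv2.resize(c[100:330,130:430],None,fx=2.6,fy=2.6,interpolation=cv2.INTER_CUBIC))
h=cv2.cvtColor(c,cv2.COLOR_BGR2HSV)
for m in optics.masks_of("knob","wrist"):print(m["p"],m["rect"])
print(proj(f,[[.5804,-.1026,.1],[.5804,-.1026,.088]]))
E
```

```text
clock: 7.82
position: [0.5787, -0.1071, 0.1783]
tool_rot: [3.14, 0.0, -0.02]
force: [-0.4, 0.9, 0.2]
grip_width: 0.0284
finger_force: 0.0
clock: 8.2
position: [0.5794, -0.1022, 0.1783]
tool_rot: [-3.141, 0.0, -0.014]
force: [-0.2, 0.6, -0.3]
grip_width: 0.028
finger_force: 0.0
0.84 [253.5, 178.4, 53.7, 62.9]
[[280.60047139 219.45168625]
 [280.57785127 214.50378356]]
```

View pics/w4.png

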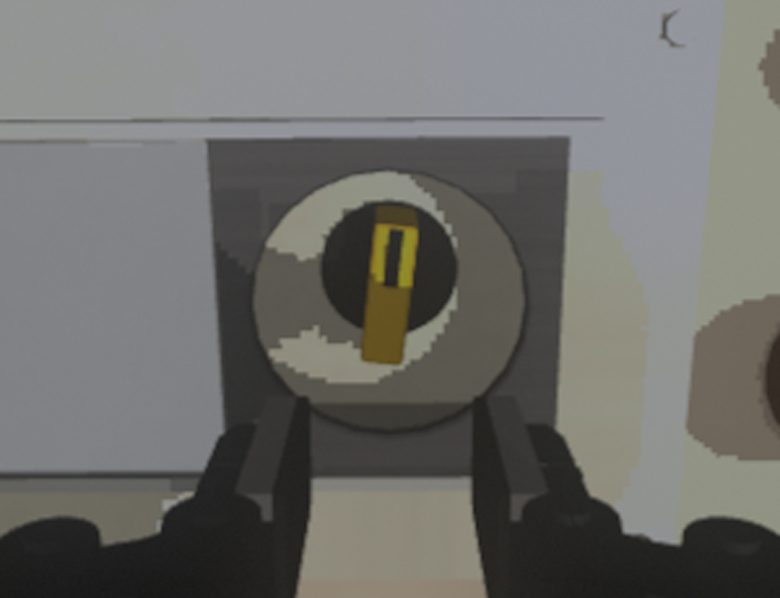

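The opening is clear, with its rim at crop x 253–525, y 170–432. The bar top runs from (395,223) to (382,362).

Run:
```python
from h import *
f=optics.grab_frame("wrist");cr=lambda a:np.array(a,float)/2.6+[130,100]
L,R_,T,B=[unproj(f,cr(x),.1) for x in((253,300),(525,300),(389,170),(389,432))]
print(L,R_,T,B,"centre",(T[0]+B[0])/2,(L[1]+R_[1])/2,"dia",T[0]-B[0],L[1]-R_[1])
a,b=unproj(f,cr((395,223)),.088),unproj(f,cr((382.5,362)),.088)
print("bar",a,b,(a+b)/2,np.hypot(*(a-b)[:2]),"yaw",np.arctan2(a[1]-b[1],a[0]-b[0]))
s=monitor.observe();print(s["position"],s["tool_rot"],s["qpos"])
```

```text
[ 0.58374449 -0.06707705  0.1       ] [ 0.58271842 -0.13757532  0.1       ] [ 0.61695867 -0.10282999  0.1       ] [ 0.54603714 -0.10177153  0.1       ] centre 0.5814979046936086 -0.102326186848763 dia 0.07092153304424298 0.07049827264179395
bar [ 0.60109695 -0.10417849  0.088     ] [ 0.56173658 -0.10017799  0.088     ] [ 0.58141676 -0.10217824  0.088     ] 0.03956314773155324 yaw -0.10129018645032743
[ 0.57931016 -0.10266572  0.17831871] [-3.14154298e+00 -1.67728128e-05 -1.46455965e-02] [ 0.22775291  0.53008511 -0.21651153  1.74360723  0.14097623  0.88302507
 -1.63507931]
```

```bash
python3 -m handwheel '[{"dx":0.21,"dy":-0.05,"dz":0,"wx":0,"wy":0,"wz":0.087,"claw":33},{"dx":0,"dy":0,"dz":3,"wx":0,"wy":0,"wz":0,"claw":33},{"dx":0,"dy":0,"dz":3,"wx":0,"wy":0,"wz":0,"claw":33},{"dx":0,"dy":0,"dz":1.5,"wx":0,"wy":0,"wz":0,"claw":33},{"dx":0,"dy":0,"dz":0,"wx":0,"wy":0,"wz":0,"claw":33},{"dx":0,"dy":0,"dz":0,"wx":0,"wy":0,"wz":0,"claw":33}]' 20
python3 - <<'E'
from h import *
s=monitor.observe();print(s["position"],s["tool_rot"],s["qpos"],s["force"],s["moment"])
E
```

```text
clock: 9.1
position: [0.5819, -0.1026, 0.1043]
tool_rot: [-3.142, -0.001, -0.102]
force: [0.1, 0.6, 0.1]
grip_width: 0.0284
finger_force: 0.0
[ 0.58193349 -0.10260903  0.10431211] [-3.14154661e+00 -1.30340473e-03 -1.02293194e-01] [ 0.19924439  0.63047961 -0.17892564  1.78981554  0.15734037  0.73380814
 -1.73604871] [0.10165789 0.59784071 0.13163003] [ 0.02360486 -0.02007235  0.03161783]
```

```bash
python3 -m handwheel '[{"dx":0,"dy":0,"dz":0,"wx":0,"wy":0,"wz":0.15,"claw":33},{"dx":0,"dy":0,"dz":0,"wx":0,"wy":0,"wz":0,"claw":33}]' 20
python3 - <<'E'
from h import *
s=monitor.observe();print(s["tool_rot"],s["qpos"])
E
python3 -m handwheel '[{"dx":0,"dy":0,"dz":0,"wx":0,"wy":0,"wz":-0.15,"claw":33},{"dx":0,"dy":0,"dz":0,"wx":0,"wy":0,"wz":0,"claw":33},{"dx":0,"dy":0,"dz":0,"wx":0,"wy":0,"wz":0,"claw":33}]' 20
```

```text
clock: 9.35
position: [0.5819, -0.1026, 0.1043]
tool_rot: [3.142, -0.001, -0.252]
force: [0.2, -0.5, -0.1]
grip_width: 0.0283
finger_force: 0.0
[ 3.14154341e+00 -1.48220812e-03 -2.51664459e-01] [ 0.170978    0.62846203 -0.13869686  1.79168869  0.12291616  0.72833434
 -1.85574509]
clock: 9.72
position: [0.5815, -0.1027, 0.1036]
tool_rot: [-3.142, -0.0, -0.104]
force: [-0.6, 0.3, 0.4]
grip_width: 0.0284
finger_force: 0.0
```

Turning clockwise uses up joint 7's range, so I flip the gripper half a turn (same grasp) before going in.

```bash
python3 -m handwheel '[{"dx":0,"dy":0,"dz":-3,"wx":0,"wy":0,"wz":-0.175,"claw":33},{"dx":0,"dy":0,"dz":0,"wx":0,"wy":0,"wz":-0.175,"claw":33},{"dx":0,"dy":0,"dz":0,"wx":0,"wy":0,"wz":-0.175,"claw":33},{"dx":0,"dy":0,"dz":0,"wx":0,"wy":0,"wz":-0.175,"claw":33},{"dx":0,"dy":0,"dz":0,"wx":0,"wy":0,"wz":-0.175,"claw":33},{"dx":0,"dy":0,"dz":0,"wx":0,"wy":0,"wz":-0.175,"claw":33},{"dx":0,"dy":0,"dz":0,"wx":0,"wy":0,"wz":-0.175,"claw":33},{"dx":0,"dy":0,"dz":0,"wx":0,"wy":0,"wz":-0.175,"claw":33}]' 20
python3 -m handwheel '[{"dx":0,"dy":0,"dz":0,"wx":0,"wy":0,"wz":-0.175,"claw":33},{"dx":0,"dy":0,"dz":0,"wx":0,"wy":0,"wz":-0.175,"claw":33},{"dx":0,"dy":0,"dz":0,"wx":0,"wy":0,"wz":-0.175,"claw":33},{"dx":0,"dy":0,"dz":0,"wx":0,"wy":0,"wz":-0.175,"claw":33},{"dx":0,"dy":0,"dz":0,"wx":0,"wy":0,"wz":-0.175,"claw":33},{"dx":0,"dy":0,"dz":0,"wx":0,"wy":0,"wz":-0.175,"claw":33},{"dx":0,"dy":0,"dz":0,"wx":0,"wy":0,"wz":-0.175,"claw":33},{"dx":0,"dy":0,"dz":0,"wx":0,"wy":0,"wz":-0.175,"claw":33}]'
python3 -m handwheel '[{"dx":0,"dy":0,"dz":0,"wx":0,"wy":0,"wz":-0.175,"claw":33},{"dx":0,"dy":0,"dz":0,"wx":0,"wy":0,"wz":-0.17,"claw":33},{"dx":0,"dy":0,"dz":0,"wx":0,"wy":0,"wz":0,"claw":33},{"dx":0,"dy":0,"dz":0,"wx":0,"wy":0,"wz":0,"claw":33}]'
python3 - <<'E'
from h import *
s=monitor.observe();print(s["position"],s["tool_rot"],s["qpos"])
E
```

```text
clock: 10.72
position: [0.5813, -0.1027, 0.1334]
tool_rot: [3.142, 0.0, 1.302]
force: [-0.4, -0.6, 0.3]
grip_width: 0.0281
finger_force: 0.0
clock: 11.72
position: [0.5813, -0.1027, 0.1333]
tool_rot: [-3.141, -0.0, 2.702]
force: [0.3, -1.5, -0.4]
grip_width: 0.0282
finger_force: 0.0
clock: 12.22
position: [0.5813, -0.1026, 0.1333]
tool_rot: [-3.142, -0.0, 3.038]
force: [0.3, 0.1, 0.1]
grip_width: 0.0282
finger_force: 0.0
[ 0.58130601 -0.10263174  0.13327853] [-3.14152280e+00 -1.49922568e-04  3.03812570e+00] [ 0.69899363  0.76835939 -0.9567005   1.7464685   0.72736935  1.02416237
  0.93757687]
```

```bash
python3 -m handwheel '[{"dx":0,"dy":0,"dz":2,"wx":0,"wy":0,"wz":0,"claw":33},{"dx":0,"dy":0,"dz":2,"wx":0,"wy":0,"wz":0,"claw":33},{"dx":0,"dy":0,"dz":1.2,"wx":0,"wy":0,"wz":0,"claw":33},{"dx":0,"dy":0,"dz":0.8,"wx":0,"wy":0,"wz":0,"claw":33},{"dx":0,"dy":0,"dz":0.6,"wx":0,"wy":0,"wz":0,"claw":33},{"dx":0,"dy":0,"dz":0.2,"wx":0,"wy":0,"wz":0,"claw":33},{"dx":0,"dy":0,"dz":0,"wx":0,"wy":0,"wz":0,"claw":33}]' 20
python3 -m handwheel '[{"dx":0,"dy":0,"dz":0,"wx":0,"wy":0,"wz":0,"claw":0},{"dx":0,"dy":0,"dz":0,"wx":0,"wy":0,"wz":0,"claw":0},{"dx":0,"dy":0,"dz":0,"wx":0,"wy":0,"wz":0,"claw":0},{"dx":0,"dy":0,"dz":0,"wx":0,"wy":0,"wz":0,"claw":0}]'
python3 - <<'E'
from h import *
s=monitor.observe();print(s["position"],s["tool_rot"],s["force"],s["moment"])
E
```

```text
clock: 13.1
position: [0.5815, -0.1026, 0.0655]
tool_rot: [3.142, 0.0, 3.043]
force: [0.0, 0.5, 0.6]
grip_width: 0.0281
finger_force: 0.0
clock: 13.6
position: [0.5817, -0.1017, 0.0658]
tool_rot: [3.14, 0.001, 3.043]
force: [-0.6, 4.4, 3.0]
grip_width: 0.0116
finger_force: 20.5
[ 0.58166063 -0.10173008  0.0657904 ] [3.14049174e+00 7.59265520e-04 3.04331148e+00] [-0.60186582  4.38762652  3.04138103] [ 1.08714898  0.03833871 -0.0036845 ]
```

```bash
cat > m.py <<'E'
from h import *
s=monitor.observe();print(round(s["clock"],2),"yaw",round(s["tool_rot"][2],4),"F",np.round(s["force"],1),"M",np.round(s["moment"],3),"xy",np.round(s["position"],4))
E
python3 -m handwheel '[{"dx":0,"dy":0.1,"dz":0,"wx":0,"wy":0,"wz":0.02,"claw":0},{"dx":0,"dy":0,"dz":0,"wx":0,"wy":0,"wz":0.04,"claw":0},{"dx":0,"dy":0,"dz":0,"wx":0,"wy":0,"wz":0.04,"claw":0}]'; python3 m.py
python3 -m handwheel '[{"dx":0,"dy":0,"dz":0,"wx":0,"wy":0,"wz":0.04,"claw":0},{"dx":0,"dy":0,"dz":0,"wx":0,"wy":0,"wz":0.04,"claw":0},{"dx":0,"dy":0,"dz":0,"wx":0,"wy":0,"wz":0.04,"claw":0}]' ; python3 m.py
python3 -m handwheel '[{"dx":0,"dy":0,"dz":0,"wx":0,"wy":0,"wz":0.04,"claw":0},{"dx":0,"dy":0,"dz":0,"wx":0,"wy":0,"wz":0.04,"claw":0}]' ; python3 m.py
```

```text
clock: 13.98
position: [0.5816, -0.1018, 0.0658]
tool_rot: [-3.141, 0.001, 2.941]
force: [-0.6, 0.7, 5.5]
grip_width: 0.0118
finger_force: 20.9
13.97 yaw 2.9407 F [-0.6  0.7  5.5] M [0.089 0.264 0.038] xy [ 0.5816 -0.1018  0.0658]
clock: 14.35
position: [0.5816, -0.1019, 0.0657]
tool_rot: [-3.141, 0.001, 2.821]
force: [-0.6, -0.1, 5.0]
grip_width: 0.012
finger_force: 20.9
14.35 yaw 2.8207 F [-0.6 -0.1  5. ] M [-0.055  0.399  0.086] xy [ 0.5816 -0.1019  0.0657]
clock: 14.6
position: [0.5816, -0.102, 0.0657]
tool_rot: [-3.141, 0.001, 2.741]
force: [-2.4, -1.6, 5.9]
grip_width: 0.0113
finger_force: 20.9
14.6 yaw 2.7406 F [-2.4 -1.6  5.9] M [-0.162  0.411  0.108] xy [ 0.5816 -0.102   0.0657]
```

```bash
python3 -m handwheel '[{"dx":0,"dy":0,"dz":0,"wx":0,"wy":0,"wz":0.04,"claw":0},{"dx":0,"dy":0,"dz":0,"wx":0,"wy":0,"wz":0.04,"claw":0}]' >/dev/null; python3 m.py
python3 -m handwheel '[{"dx":0,"dy":0,"dz":0,"wx":0,"wy":0,"wz":0.02,"claw":0}]' >/dev/null; python3 m.py
python3 -m handwheel '[{"dx":0,"dy":0,"dz":0,"wx":0,"wy":0,"wz":0.02,"claw":0}]' >/dev/null; python3 m.py
python3 -m handwheel '[{"dx":0,"dy":0,"dz":0,"wx":0,"wy":0,"wz":0.02,"claw":0}]' >/dev/null; python3 m.py
python3 -m handwheel '[{"dx":0,"dy":0,"dz":0,"wx":0,"wy":0,"wz":0.02,"claw":0}]' >/dev/null; python3 m.py
```

```text
14.85 yaw 2.6605 F [-1.8 -1.2  6.1] M [-0.251  0.493  0.072] xy [ 0.5815 -0.1022  0.0658]
14.97 yaw 2.6409 F [-2.  -1.3  7.4] M [-0.271  0.48   0.115] xy [ 0.5815 -0.1021  0.0657]
15.1 yaw 2.6212 F [-2.  -2.   6.6] M [-0.309  0.494  0.021] xy [ 0.5815 -0.1022  0.0657]
15.22 yaw 2.6012 F [-1.5 -1.5  7. ] M [-0.363  0.463  0.066] xy [ 0.5815 -0.1022  0.0657]
15.35 yaw 2.5811 F [-2.6 -2.1  7.2] M [-0.331  0.508  0.04 ] xy [ 0.5815 -0.1022  0.0657]
```

```bash
for i in 1; do
python3 -m handwheel '[{"dx":0,"dy":0,"dz":0,"wx":0,"wy":0,"wz":0.02,"claw":0}]' >/dev/null; python3 m.py
python3 -m handwheel '[{"dx":0,"dy":0,"dz":0,"wx":0,"wy":0,"wz":0.02,"claw":0}]' >/dev/null; python3 m.py
python3 -m handwheel '[{"dx":0,"dy":0,"dz":0,"wx":0,"wy":0,"wz":0.02,"claw":0}]' >/dev/null; python3 m.py
python3 -m handwheel '[{"dx":0,"dy":0,"dz":0,"wx":0,"wy":0,"wz":0.02,"claw":0}]' >/dev/null; python3 m.py
done
```

```text
15.47 yaw 2.5611 F [-2.6 -1.6  6.3] M [-0.395  0.552  0.094] xy [ 0.5815 -0.1022  0.0658]
15.6 yaw 2.5411 F [-3.  -1.6  6. ] M [-0.379  0.591  0.074] xy [ 0.5815 -0.1022  0.0657]
15.72 yaw 2.5211 F [-2.  -2.6  7.2] M [-0.442  0.645  0.117] xy [ 0.5814 -0.1023  0.0657]
15.85 yaw 2.5011 F [-2.4 -2.7  8.3] M [-0.456  0.6    0.064] xy [ 0.5814 -0.1023  0.0658]
```

```bash
echo
python3 -m handwheel '[{"dx":0,"dy":0,"dz":0,"wx":0,"wy":0,"wz":0.02,"claw":0}]' >/dev/null; python3 m.py
python3 -m handwheel '[{"dx":0,"dy":0,"dz":0,"wx":0,"wy":0,"wz":0.02,"claw":0}]' >/dev/null; python3 m.py
python3 -m handwheel '[{"dx":0,"dy":0,"dz":0,"wx":0,"wy":0,"wz":0.02,"claw":0}]' >/dev/null; python3 m.py
python3 -m handwheel '[{"dx":0,"dy":0,"dz":0,"wx":0,"wy":0,"wz":0.02,"claw":0}]' >/dev/null; python3 m.py
```

```text
15.97 yaw 2.4811 F [-3.8 -2.2  7.2] M [-0.468  0.656  0.112] xy [ 0.5814 -0.1023  0.0657]
16.1 yaw 2.461 F [-3.2 -1.8  7.1] M [-0.473  0.658  0.081] xy [ 0.5814 -0.1023  0.0658]
16.23 yaw 2.4411 F [-2.7 -0.8  8. ] M [-0.506  0.731  0.117] xy [ 0.5814 -0.1024  0.0657]
16.35 yaw 2.421 F [-3.6 -2.2  7.6] M [-0.52   0.779  0.08 ] xy [ 0.5813 -0.1024  0.0657]
```

```bash
python3 -m handwheel '[{"dx":0,"dy":0,"dz":0,"wx":0,"wy":0,"wz":0.02,"claw":0}]' >/dev/null; python3 m.py
python3 -m handwheel '[{"dx":0,"dy":0,"dz":0,"wx":0,"wy":0,"wz":0.02,"claw":0}]' >/dev/null; python3 m.py
python3 -m handwheel '[{"dx":0,"dy":0,"dz":0,"wx":0,"wy":0,"wz":0.02,"claw":0}]' >/dev/null; python3 m.py
python3 -m handwheel '[{"dx":0,"dy":0,"dz":0,"wx":0,"wy":0,"wz":0.02,"claw":0}]' >/dev/null; python3 m.py
```

```text
16.48 yaw 2.401 F [-3.2 -2.8  7.2] M [-0.565  0.792  0.109] xy [ 0.5813 -0.1024  0.0657]
16.6 yaw 2.381 F [-3.1 -1.8  8.4] M [-0.582  0.809  0.056] xy [ 0.5813 -0.1024  0.0658]
16.73 yaw 2.361 F [-3.6 -3.2  7.9] M [-0.602  0.826  0.116] xy [ 0.5813 -0.1024  0.0657]
16.85 yaw 2.341 F [-3.6 -2.4  7.9] M [-0.584  0.857  0.076] xy [ 0.5813 -0.1025  0.0658]
```

```bash
python3 -m handwheel '[{"dx":0,"dy":0,"dz":0,"wx":0,"wy":0,"wz":0.02,"claw":0}]' >/dev/null; python3 m.py
python3 -m handwheel '[{"dx":0,"dy":0,"dz":0,"wx":0,"wy":0,"wz":0.02,"claw":0}]' >/dev/null; python3 m.py
python3 -m handwheel '[{"dx":0,"dy":0,"dz":0,"wx":0,"wy":0,"wz":0.02,"claw":0}]' >/dev/null; python3 m.py
python3 -m handwheel '[{"dx":0,"dy":0,"dz":0,"wx":0,"wy":0,"wz":0.02,"claw":0}]' >/dev/null; python3 m.py
```

```text
16.98 yaw 2.3209 F [-4.8 -2.3  8.4] M [-0.546  0.841  0.16 ] xy [ 0.5813 -0.1025  0.0657]
17.1 yaw 2.301 F [-4.3 -1.9  8.5] M [-0.634  0.866  0.109] xy [ 0.5812 -0.1025  0.0657]
17.23 yaw 2.2809 F [-4.6 -3.   8.5] M [-0.635  0.93   0.106] xy [ 0.5812 -0.1025  0.0658]
17.35 yaw 2.2609 F [-4.8 -2.3  8.6] M [-0.669  0.983  0.092] xy [ 0.5812 -0.1025  0.0657]
```

```bash
python3 -m handwheel '[{"dx":0,"dy":0,"dz":0,"wx":0,"wy":0,"wz":0.02,"claw":0}]' >/dev/null; python3 m.py
python3 -m handwheel '[{"dx":0,"dy":0,"dz":0,"wx":0,"wy":0,"wz":0,"claw":0}]' >/dev/null; python3 m.py
python3 -m handwheel '[{"dx":0,"dy":0,"dz":0,"wx":0,"wy":0,"wz":0.02,"claw":0}]' >/dev/null; python3 m.py
python3 -m handwheel '[{"dx":0,"dy":0,"dz":0,"wx":0,"wy":0,"wz":0,"claw":0}]' >/dev/null; python3 m.py
```

```text
17.48 yaw 2.2409 F [-3.9 -3.2  8.6] M [-0.706  0.989  0.099] xy [ 0.5812 -0.1025  0.0657]
17.6 yaw 2.2413 F [-5.1 -2.9  8.9] M [-0.645  0.98  -0.009] xy [ 0.5812 -0.1025  0.0657]
17.73 yaw 2.2212 F [-4.6 -2.5  8.5] M [-0.658  1.05   0.084] xy [ 0.5812 -0.1025  0.0658]
17.85 yaw 2.2212 F [-5.1 -2.4  8.6] M [-0.616  1.01  -0.019] xy [ 0.5812 -0.1026  0.0658]
```

```bash
python3 -m handwheel '[{"dx":0,"dy":0,"dz":0,"wx":0,"wy":0,"wz":0.02,"claw":0}]' >/dev/null; python3 m.py
python3 -m handwheel '[{"dx":0,"dy":0,"dz":0,"wx":0,"wy":0,"wz":0.02,"claw":0}]' >/dev/null; python3 m.py
python3 -m handwheel '[{"dx":0,"dy":0,"dz":0,"wx":0,"wy":0,"wz":0.02,"claw":0}]' >/dev/null; python3 m.py
python3 -m handwheel '[{"dx":0,"dy":0,"dz":0,"wx":0,"wy":0,"wz":0.02,"claw":0}]' >/dev/null; python3 m.py
```

```text
17.98 yaw 2.2012 F [-4.3 -2.5  8.8] M [-0.724  1.083  0.089] xy [ 0.5811 -0.1025  0.0657]
18.1 yaw 2.1809 F [-3.9 -2.6  8.9] M [-0.71   1.076  0.134] xy [ 0.5811 -0.1026  0.0657]
18.23 yaw 2.1609 F [-5.1 -3.7 10.3] M [-0.718  1.119  0.12 ] xy [ 0.5811 -0.1026  0.0657]
18.35 yaw 2.1409 F [-5.3 -3.4  9.1] M [-0.745  1.186  0.085] xy [ 0.5811 -0.1026  0.0657]
```

```bash
python3 -m handwheel '[{"dx":0,"dy":0,"dz":0,"wx":0,"wy":0,"wz":0.02,"claw":0}]' >/dev/null; python3 m.py
python3 -m handwheel '[{"dx":0,"dy":0,"dz":0,"wx":0,"wy":0,"wz":0.02,"claw":0}]' >/dev/null; python3 m.py
python3 -m handwheel '[{"dx":0,"dy":0,"dz":0,"wx":0,"wy":0,"wz":0.02,"claw":0}]' >/dev/null; python3 m.py
python3 -m handwheel '[{"dx":0,"dy":0,"dz":0,"wx":0,"wy":0,"wz":0.02,"claw":0}]' >/dev/null; python3 m.py
```

```text
18.48 yaw 2.1209 F [-5.5 -3.5  9.2] M [-0.755  1.151  0.156] xy [ 0.581  -0.1026  0.0657]
18.6 yaw 2.1009 F [-5.7 -3.2  9.1] M [-0.758  1.208  0.153] xy [ 0.581  -0.1027  0.0657]
18.73 yaw 2.0809 F [-5.4 -3.   9.4] M [-0.804  1.217  0.101] xy [ 0.581  -0.1026  0.0657]
18.85 yaw 2.0609 F [-5.9 -4.8  8.8] M [-0.755  1.224  0.128] xy [ 0.581  -0.1027  0.0657]
```

```bash
python3 -m handwheel '[{"dx":0,"dy":0,"dz":0,"wx":0,"wy":0,"wz":0.015,"claw":0}]' >/dev/null; python3 m.py
python3 -m handwheel '[{"dx":0,"dy":0,"dz":0,"wx":0,"wy":0,"wz":0.015,"claw":0}]' >/dev/null; python3 m.py
```

```text
18.98 yaw 2.0461 F [-5.1 -4.   9.6] M [-0.754  1.269  0.276] xy [ 0.581  -0.1027  0.0657]
19.1 yaw 2.0312 F [-6.4 -4.  10.4] M [-0.8    1.277  0.327] xy [ 0.5809 -0.1027  0.0657]
```

```bash
python3 -m handwheel '[{"dx":0,"dy":0,"dz":0,"wx":0,"wy":0,"wz":0,"claw":0}]' >/dev/null; python3 m.py
python3 -m handwheel '[{"dx":0,"dy":0,"dz":0,"wx":0,"wy":0,"wz":0,"claw":0}]' >/dev/null; python3 m.py
python3 -m handwheel '[{"dx":0,"dy":0,"dz":0,"wx":0,"wy":0,"wz":0,"claw":0},{"dx":0,"dy":0,"dz":0,"wx":0,"wy":0,"wz":0,"claw":0}]' ; python3 m.py
```

```text
19.23 yaw 2.0315 F [-5.5 -3.3  9.2] M [-0.764  1.256  0.26 ] xy [ 0.581  -0.1027  0.0657]
19.35 yaw 2.0317 F [-5.8 -3.2 10.9] M [-0.779  1.271  0.285] xy [ 0.5809 -0.1027  0.0657]
clock: 19.6
position: [0.581, -0.1027, 0.0657]
tool_rot: [-3.14, 0.001, 2.032]
force: [-6.1, -3.1, 10.2]
grip_width: 0.0118
finger_force: 21.5
19.6 yaw 2.0317 F [-6.1 -3.1 10.2] M [-0.814  1.266  0.259] xy [ 0.581  -0.1027  0.0657]
```

```bash
python3 -m handwheel '[{"dx":0,"dy":0,"dz":0,"wx":0,"wy":0,"wz":0,"claw":33},{"dx":0,"dy":0,"dz":0,"wx":0,"wy":0,"wz":0,"claw":33},{"dx":0,"dy":0,"dz":0,"wx":0,"wy":0,"wz":0,"claw":33}]'; python3 m.py
python3 -m handwheel '[{"dx":0,"dy":0,"dz":-0.5,"wx":0,"wy":0,"wz":0,"claw":33},{"dx":0,"dy":0,"dz":-2,"wx":0,"wy":0,"wz":0,"claw":33},{"dx":0,"dy":0,"dz":-3,"wx":0,"wy":0,"wz":0,"claw":33},{"dx":0,"dy":0,"dz":-4,"wx":0,"wy":0,"wz":0,"claw":33},{"dx":0,"dy":0,"dz":-3,"wx":0,"wy":0,"wz":0,"claw":33},{"dx":0,"dy":0,"dz":0,"wx":0,"wy":0,"wz":0,"claw":33},{"dx":0,"dy":0,"dz":0,"wx":0,"wy":0,"wz":0,"claw":33}]'
python3 - <<'E'
from h import *
f=optics.grab_frame("wrist");cv2.imwrite("pics/w5.png",f["frame"])
for n in("knob","tab"):
  for m in optics.masks_of(n,"wrist")[:2]:print(n,m["p"],m["rect"])
c=(m["region"] if 0 else None)
s=monitor.observe();print(s["position"],s["tool_rot"],s["qpos"])
print("axis px",proj(f,[.5814,-.1022,.088]))
# yellow bar angle: pixels -> plane z=.088
h=cv2.cvtColor(f["frame"],cv2.COLOR_BGR2HSV);m=cv2.inRange(h,(20,120,50),(35,255,255))
u,v=proj(f,[.5814,-.1022,.088])[0];yy,xx=np.nonzero(m);k=np.hypot(xx-u,yy-v)<70
P=np.array([unproj(f,(a,b),.088)[:2] for a,b in zip(xx[k],yy[k])]);w,V=np.linalg.eigh(np.cov(P.T));print(len(P),P.mean(0),"yaw",np.arctan2(V[1,1],V[0,1]))
E
```

```text
clock: 19.98
position: [0.5815, -0.1016, 0.0653]
tool_rot: [3.142, -0.0, 2.033]
force: [0.4, -0.3, -1.0]
grip_width: 0.0283
finger_force: 0.0
19.98 yaw 2.0326 F [ 0.4 -0.3 -1. ] M [ 0.001 -0.021  0.006] xy [ 0.5815 -0.1016  0.0653]
clock: 20.85
position: [0.5813, -0.1017, 0.1906]
tool_rot: [3.142, 0.0, 2.033]
force: [0.7, 0.0, -0.5]
grip_width: 0.0278
finger_force: 0.0
knob 0.61 [254.3, 176.0, 50.9, 60.3]
tab 0.68 [197.2, 132.4, 166.8, 157.9]
tab 0.67 [247.2, 1.9, 188.4, 180.7]
[ 0.58109411 -0.1015289   0.18975887] [-3.14078513e+00 -7.24256064e-04  2.03291388e+00] [ 0.59741349  0.61725163 -0.7741909   1.70825781  0.49344618  1.02287127
  0.11277073]
axis px [[279.1639513  210.45866066]]
815 [ 0.57893768 -0.09799083] yaw 2.064818487234034
```

View pics/w5.png

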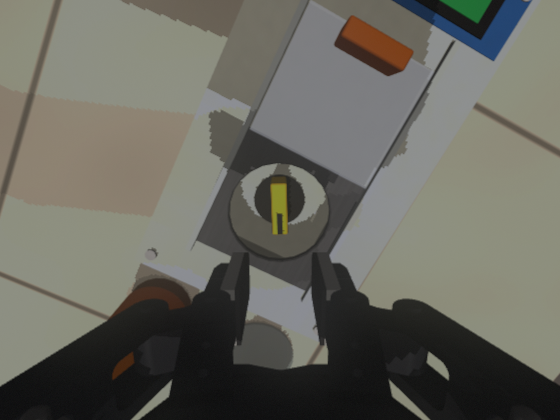

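The bar stands vertical in the picture (x 272–288, y 176–235), aligned with the tool, so it stayed at the stop. Next I go to the tab.

```bash
python3 -m handwheel '[{"dx":0,"dy":0,"dz":0,"wx":0,"wy":0,"wz":-0.18,"claw":40},{"dx":0,"dy":0,"dz":0,"wx":0,"wy":0,"wz":-0.18,"claw":50},{"dx":0,"dy":0,"dz":0,"wx":0,"wy":0,"wz":-0.18,"claw":65},{"dx":0,"dy":0,"dz":0,"wx":0,"wy":0,"wz":-0.18,"claw":65},{"dx":0,"dy":0,"dz":0,"wx":0,"wy":0,"wz":-0.18,"claw":65},{"dx":0,"dy":0,"dz":0,"wx":0,"wy":0,"wz":-0.18,"claw":65},{"dx":0,"dy":0,"dz":0,"wx":0,"wy":0,"wz":-0.015,"claw":65},{"dx":0,"dy":0,"dz":0,"wx":0,"wy":0,"wz":0,"claw":65}]' 20
python3 -m handwheel '[{"dx":0,"dy":3,"dz":0,"wx":0,"wy":0,"wz":0,"claw":65},{"dx":0,"dy":4,"dz":0,"wx":0,"wy":0,"wz":0,"claw":65},{"dx":0.05,"dy":3.3,"dz":0,"wx":0,"wy":0,"wz":0,"claw":65},{"dx":0,"dy":1.5,"dz":0,"wx":0,"wy":0,"wz":0,"claw":65},{"dx":0,"dy":0,"dz":1,"wx":0,"wy":0,"wz":0,"claw":65},{"dx":0,"dy":0,"dz":0,"wx":0,"wy":0,"wz":0,"claw":65},{"dx":0,"dy":0,"dz":0,"wx":0,"wy":0,"wz":0,"claw":65}]'
python3 m.py
python3 - <<'E'
from h import *
f=optics.grab_frame("wrist");h=cv2.cvtColor(f["frame"],cv2.COLOR_BGR2HSV);m=cv2.inRange(h,(4,140,40),(18,255,255))
n,l,st,ce=cv2.connectedComponentsWithStats(m)
for i in range(1,n):
    if st[i,4]>150:print(st[i],ce[i],unproj(f,ce[i],.132))
print("tab exp",proj(f,[.582,.0164,.132]))
E
```

```text
clock: 22.0
position: [0.5813, -0.1016, 0.19]
tool_rot: [3.141, -0.001, 3.124]
force: [-0.1, 0.6, 0.5]
grip_width: 0.0554
finger_force: 0.0
clock: 22.88
position: [0.5826, 0.0151, 0.18]
tool_rot: [-3.141, -0.0, 3.126]
force: [-0.2, 1.2, 0.8]
grip_width: 0.0555
finger_force: 0.0
22.88 yaw 3.1258 F [-0.2  1.2  0.8] M [0.01  0.021 0.013] xy [0.5826 0.0151 0.18  ]
[ 273  200   19   63 1131] [282.31653404 231.10433245] [0.58085456 0.01644773 0.132     ]
tab exp [[282.26301173 232.94341041]]
```

```bash
python3 -m handwheel '[{"dx":0,"dy":0.1,"dz":2,"wx":0,"wy":0,"wz":0,"claw":65},{"dx":0,"dy":0,"dz":2.2,"wx":0,"wy":0,"wz":0,"claw":65},{"dx":0,"dy":0,"dz":1.8,"wx":0,"wy":0,"wz":0,"claw":65},{"dx":0,"dy":0,"dz":0.6,"wx":0,"wy":0,"wz":0,"claw":65},{"dx":0,"dy":0,"dz":0,"wx":0,"wy":0,"wz":0,"claw":0},{"dx":0,"dy":0,"dz":0,"wx":0,"wy":0,"wz":0,"claw":0},{"dx":0,"dy":0,"dz":0,"wx":0,"wy":0,"wz":0,"claw":0},{"dx":0,"dy":0,"dz":0,"wx":0,"wy":0,"wz":0,"claw":0}]' 20
python3 -m handwheel '[{"dx":0,"dy":-0.7,"dz":0,"wx":0,"wy":0,"wz":0,"claw":0},{"dx":0,"dy":-1.2,"dz":0,"wx":0,"wy":0,"wz":0,"claw":0},{"dx":0,"dy":-1.5,"dz":0,"wx":0,"wy":0,"wz":0,"claw":0},{"dx":0,"dy":-1.5,"dz":0,"wx":0,"wy":0,"wz":0,"claw":0},{"dx":0,"dy":-1.5,"dz":0,"wx":0,"wy":0,"wz":0,"claw":0},{"dx":0,"dy":-1.2,"dz":0,"wx":0,"wy":0,"wz":0,"claw":0},{"dx":0,"dy":-0.6,"dz":0,"wx":0,"wy":0,"wz":0,"claw":0},{"dx":0,"dy":-0.2,"dz":0,"wx":0,"wy":0,"wz":0,"claw":0}]'
python3 -m handwheel '[{"dx":0,"dy":0,"dz":0,"wx":0,"wy":0,"wz":0,"claw":0},{"dx":0,"dy":0,"dz":0,"wx":0,"wy":0,"wz":0,"claw":0}]'
```

```text
clock: 23.92
position: [0.5829, 0.0174, 0.1149]
tool_rot: [-3.141, 0.001, 3.128]
force: [-0.7, -1.3, 7.0]
grip_width: 0.0113
finger_force: 25.2
clock: 24.92
position: [0.5822, -0.0671, 0.1149]
tool_rot: [3.141, 0.002, 3.127]
force: [2.9, 1.5, 6.4]
grip_width: 0.0115
finger_force: 25.1
clock: 25.18
position: [0.5821, -0.0672, 0.1149]
tool_rot: [-3.141, 0.002, 3.127]
force: [1.9, -1.4, 6.3]
grip_width: 0.0112
finger_force: 25.2
```

```bash
python3 -m handwheel '[{"dx":0,"dy":-0.1,"dz":0,"wx":0,"wy":0,"wz":0,"claw":0},{"dx":0,"dy":-0.1,"dz":0,"wx":0,"wy":0,"wz":0,"claw":0},{"dx":0,"dy":0,"dz":0,"wx":0,"wy":0,"wz":0,"claw":0}]'
python3 -m handwheel '[{"dx":0,"dy":-0.1,"dz":0,"wx":0,"wy":0,"wz":0,"claw":0},{"dx":0,"dy":0,"dz":0,"wx":0,"wy":0,"wz":0,"claw":0}]'
```

```text
clock: 25.55
position: [0.5821, -0.0688, 0.1149]
tool_rot: [3.141, 0.002, 3.128]
force: [2.4, 0.8, 5.6]
grip_width: 0.0116
finger_force: 25.1
clock: 25.8
position: [0.5821, -0.0695, 0.1149]
tool_rot: [3.141, 0.002, 3.128]
force: [2.3, 3.3, 6.6]
grip_width: 0.0112
finger_force: 25.1
```

```bash
python3 -m handwheel '[{"dx":0,"dy":-0.1,"dz":0,"wx":0,"wy":0,"wz":0,"claw":0},{"dx":0,"dy":0,"dz":0,"wx":0,"wy":0,"wz":0,"claw":0}]'
```

```text
clock: 26.05
position: [0.5821, -0.0696, 0.115]
tool_rot: [3.14, 0.002, 3.128]
force: [3.6, 7.1, 5.6]
grip_width: 0.0112
finger_force: 25.0
```

The force rose to 7 N with no further motion, so the shutter is at its shut stop. I release and lift clear.

```bash
python3 -m handwheel '[{"dx":0,"dy":0.1,"dz":0,"wx":0,"wy":0,"wz":0,"claw":0},{"dx":0,"dy":0,"dz":0,"wx":0,"wy":0,"wz":0,"claw":65},{"dx":0,"dy":0,"dz":0,"wx":0,"wy":0,"wz":0,"claw":65},{"dx":0,"dy":0,"dz":0,"wx":0,"wy":0,"wz":0,"claw":65},{"dx":0,"dy":0,"dz":-2,"wx":0,"wy":0,"wz":0,"claw":65},{"dx":0,"dy":0,"dz":-4,"wx":0,"wy":0,"wz":0,"claw":65},{"dx":0,"dy":0,"dz":-4,"wx":0,"wy":0,"wz":0,"claw":65},{"dx":0,"dy":0,"dz":0,"wx":0,"wy":0,"wz":0,"claw":65}]'
python3 -m handwheel '[{"dx":0,"dy":0,"dz":0,"wx":0,"wy":0,"wz":0,"claw":65},{"dx":0,"dy":0,"dz":0,"wx":0,"wy":0,"wz":0,"claw":65}]'
python3 - <<'E'
from h import *
f=optics.grab_frame("wrist");cv2.imwrite("pics/w6.png",cv2.resize(f["frame"][90:300,130:430],None,fx=2.6,fy=2.6,interpolation=cv2.INTER_CUBIC))
h=cv2.cvtColor(f["frame"],cv2.COLOR_BGR2HSV);m=cv2.inRange(h,(4,140,40),(18,255,255))
n,l,st,ce=cv2.connectedComponentsWithStats(m)
for i in range(1,n):
    if st[i,4]>150:print(st[i],unproj(f,ce[i],.132))
print(proj(f,c2w([.5812,-.0426,-.0137],[[.02,-.028,.132],[-.02,-.028,.132]])))
E
```

```text
clock: 27.05
position: [0.5826, -0.0692, 0.2182]
tool_rot: [-3.141, 0.005, 3.128]
force: [-0.4, 0.0, -0.6]
grip_width: 0.0555
finger_force: 0.0
clock: 27.3
position: [0.581, -0.0696, 0.2138]
tool_rot: [3.141, -0.001, 3.128]
force: [0.5, 0.0, -0.6]
grip_width: 0.0557
finger_force: 0.0
[ 15  89  57  85 545] [ 0.51699093 -0.21248272  0.132     ]
[   0   92   41   87 2465] [ 0.52465644 -0.23908481  0.132     ]
[273 190  16  54 856] [ 0.58026749 -0.06941415  0.132     ]
[[278.78476584 244.59492604]
 [278.7155893  188.68242912]]
```

View pics/w6.png

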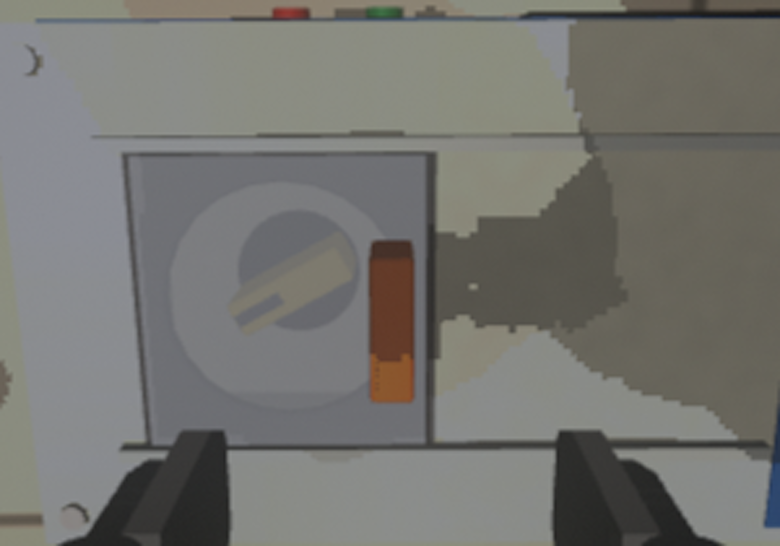

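The shutter covers the opening, with its tab at crop (392,320). The knob bar is at about 62° from the console's x axis, as I left it. The robot touches nothing, so I hand in.

```bash
python3 -c "
from workcell import job_done
print(job_done())"
```

```text
the job is handed in; nothing more can be done
None
```

I've handed the job in: the knob is against its stop (felt as a steep torque rise to about 0.3 N m, well below the clutch slip), and the shutter is shut and the robot clear. The hand-in returned no verdict, so I can't confirm how it was judged.

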